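# Test the spring sleeve of the blue air coupler

## Task

Before an air tool is plugged in, check that the blue coupler's sleeve springs back: pull the blue sleeve fully back towards its post, hold it there for a moment, then let go of it while it is back, so that it snaps forward on its own and ends fully home. Leave the red coupler's sleeve alone.

Things in the scene. Friction and masses are not known exactly. Their poses are not given: they have to be found in the camera images.
- blue_coupler: Fixed stand with a level air coupler, blue sleeve. Origin: centre of underside of its grey base plate (140 x 80 x 10 mm), z up. Coupler axis: along the stand's x at y = 0, z = 85 mm; mouth at x = -66, facing -x, robot side. blue sleeve when home: x = -60 to -16, centre (-38, 0, 85) mm. Behind (mm): brass hexagon x = 7 to 25; post x = 30 to 56, 44 wide, top at z = 108; pipe to x = 94.
- blue_sleeve (a joint): Travel in m of the blue sleeve (ringed cylinder, 30 mm dia. over its middle 32 mm, to be gripped across; 33 mm rim at mouth end, 37 mm rim at rear): 0 = home; grows as it is pulled back along the stand's +x, towards the post; 0.018 = fully back, at a firm stop (pulling a few mm on against it does no harm). Spring 3 N at 0, 6.5 N at 0.018, damping 40 N per m/s; let go, it shoots home in about 0.2 s.
- red_coupler: Fixed stand with a level air coupler, red sleeve. Origin: centre of underside of its grey base plate (140 x 80 x 10 mm), z up. Coupler axis: along the stand's x at y = 0, z = 85 mm; mouth at x = -66, facing -x, robot side. red sleeve when home: x = -60 to -16, centre (-38, 0, 85) mm. Behind (mm): brass hexagon x = 7 to 25; post x = 30 to 56, 44 wide, top at z = 108; pipe to x = 94.
- red_sleeve (a joint): Travel in m of the red sleeve (ringed cylinder, 30 mm dia. over its middle 32 mm, to be gripped across; 33 mm rim at mouth end, 37 mm rim at rear): 0 = home; grows as it is pulled back along the stand's +x, towards the post; 0.018 = fully back, at a firm stop (pulling a few mm on against it does no harm). Spring 3 N at 0, 6.5 N at 0.018, damping 40 N per m/s; let go, it shoots home in about 0.2 s.

How it is judged:
By the outcome, as a careful person would: the job done as asked, in the order asked, and still so for the second after the job is handed in, with the robot touching nothing.
It also fails if it takes over 29 s, if anything falls off the work surface, if the arm or the gripper's body presses on something with over 40 N, if the wrist force passes 120 N, or if a joint passes its speed limit or range.

## Robot

A 6-joint arm with a two-finger parallel gripper is mounted at the origin on a cart in front of the work surface, level with it; the furniture and walls round the work are solid. World frame = base frame: x ahead of the robot, y to its left, z up, the work surface at z = 0. Lengths are in m, angles in rad, forces in N, time in s.
With the tool pointing down it reaches from about 0.35 to 1 m from the base axis. Payload 7.1 kg.
Tool frame: the origin (TCP) lies between the finger pads; the fingertips stand 22 mm ahead of it and the grasp point (between the pads) lies 3 mm ahead of it; z points along the fingers, y is the line along which they close (so a half turn about z gives the same grasp; the last joint's range is limited). The gripper opens to 85 mm and grips with 20 to 120 N. Pads are 22 mm wide; open, the fingers measure 114 mm over their backs; the gripper's body (76 mm by 85 mm) begins 54 mm behind the grasp point. The pads swing forward as they close: fully open they stand 13 mm farther back than shut.
Start: joints at [1.091, 0.423, 1.63, -0, 1.089, -0.019], TCP at [0.278, 0.56, 0.253] pointing down, gripper open.
Joint ranges: [-3, 3], [-0.9, 2.11], [0.09, 2.58], [-1.31, 4.45], [0.11, 2.69], [-2.54, 2.54]. Speed limits (rad/s): [2.39, 2.39, 3.01, 3.14, 3.14, 3.14].

## Interface

Orientations are given as a rotation vector (axis times angle).
In Python, from rig import manip gives the robot as it stands. The module is installed in compiled form; this text tells all that it offers. Calls block until the motion is done:
- manip.move_to(position, orientation): joint-space move of the TCP to a pose.
- manip.servo_line(position, orientation=None, rate=0.15): straight line of the TCP; orientation=None keeps the orientation; rate is the mean speed in m/s.
- manip.set_joints(angles): joint-space move.
- manip.command_gripper(opening, f_grip=None): finger opening in m; f_grip is the grip in N (None keeps the last); returns when the fingers have stopped.
- manip.hold(seconds).
- manip.solve_ik(position, orientation): joint angles nearest the present ones, or None.
- manip.camera(name): name is "scene" or "top" or "wrist"; returns a dict with "image" (480x640x3 uint8, red, green, blue), "fx", "fy", "cx", "cy" (pixels), "cam_to_world" (4x4, takes a point from camera to world coordinates); the wrist camera has in their place "mount" (4x4, takes a point from camera to tool coordinates, whose origin is the TCP and whose axes are the flange's). Camera axes: x right, y down, z forward; pixel columns grow to the right and rows downward; lengths in m; the calibration is good to about 2 mm. A picture is of the moment at which its call begins: read the wrist's pose just before it. There is no depth.
A pose or a line that the arm cannot do raises manip.IKError and nothing moves.
- manip.sign_off(): hands the job in; it is judged then, once.
Readings, each from a call of its own:
- manip.get_time(): time.
- manip.get_joint_positions(): joint angles.
- manip.get_joint_vel(): joint speeds.
- manip.get_tau(): joint torques, N m.
- manip.get_position(): TCP position.
- manip.get_ee_rot(): TCP orientation.
- manip.get_contact_force(): force on the tool from outside, world axes, zero at the start.
- manip.get_torque(): the same for the moment, N m.
- manip.get_width(): finger opening in m.
- manip.get_grip_force(): force on a finger pad.
Only numpy, scipy, OpenCV 4.12 (cv2) and the standard library are available. Lean on these libraries where they do the work, as an engineer would, in place of code of your own. Each camera call takes 0.05 s, during which the arm holds its last target. There are 200 camera calls.

## Working session

There is one attempt and no reset: what is moved stays moved. The work goes in short steps, each a Python script; the robot and the scene stay as the last script left them, time stands still between calls to the robot, and variables do not carry over. Pictures are saved under pics/ and viewed, at most 10 in all, crops included, and the job is handed in when it is done.

```bash
mkdir -p pics; python3 - <<'E'
from rig import manip
import cv2,numpy as np
np.set_printoptions(precision=4,suppress=True)
for n in("scene","top"):
    c=manip.camera(n); cv2.imwrite(f"pics/{n}0.png",c["image"][:,:,::-1]); print(n,c["fx"],c["cx"],c["cy"],c["cam_to_world"])
print(manip.get_ee_rot(),manip.get_time())
E
```

```text
scene 534.6628563587731 320.146492514455 246.8886442349547 [[-0.8198 -0.3623  0.4435  0.0983]
 [-0.5726  0.5308 -0.6248  0.2345]
 [-0.009  -0.7662 -0.6426  0.6276]
 [ 0.      0.      0.      1.    ]]
top 439.04644434936324 311.65426101385475 236.2555852195359 [[-0.0105 -0.9911  0.1325  0.3751]
 [-0.9999  0.0108  0.0017 -0.2884]
 [-0.0031 -0.1325 -0.9912  0.9057]
 [ 0.      0.      0.      1.    ]]
[-0.7174 -3.0583  0.0021] 0.1
```

View pics/scene0.png

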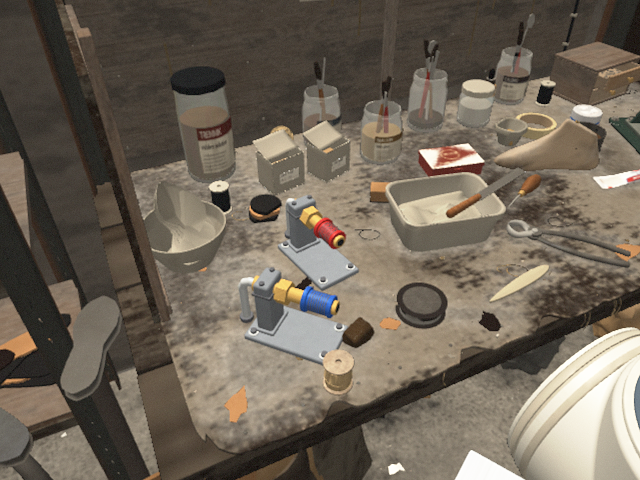

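View pics/top0.png

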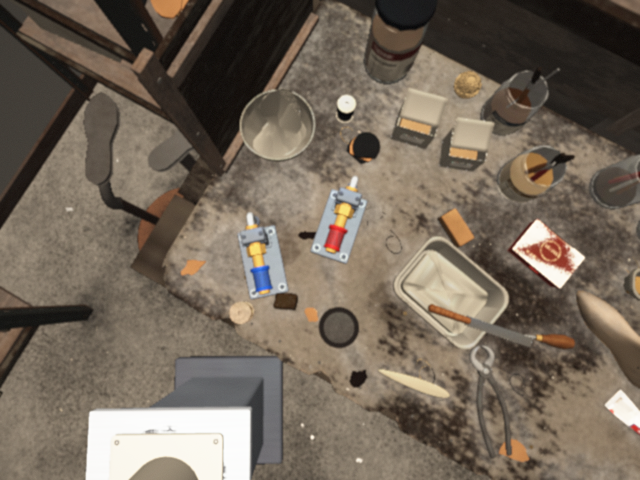

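The scene camera shows the blue sleeve at about (320,302) and the red at (328,232). In the top view blue is at (261,279), with its post at (253,235), and red at (335,238).

```bash
cat > h.py <<'E'
import cv2,numpy as np
np.set_printoptions(precision=4,suppress=True)
def blob(img,lo,hi,box=None):
    m=cv2.inRange(cv2.cvtColor(img,cv2.COLOR_RGB2HSV),lo,hi)
    if box:
        k=np.zeros_like(m);x0,y0,x1,y1=box;k[y0:y1,x0:x1]=255;m&=k
    n,l,s,c=cv2.connectedComponentsWithStats(m)
    i=1+np.argmax(s[1:,4]); pts=cv2.findNonZero((l==i).astype(np.uint8))
    return cv2.minAreaRect(pts),s[i]
def ray(c,T,p):
    d=T[:3,:3]@[(p[0]-c["cx"])/c["fx"],(p[1]-c["cy"])/c["fy"],1]
    return T[:3,3],d/np.linalg.norm(d)
def plane(o,d,z): return o+d*(z-o[2])/d[2]
def cross(r1,r2):
    (a,u),(b,v)=r1,r2
    t=np.linalg.lstsq(np.c_[u,-v],b-a,rcond=None)[0]
    p,q=a+u*t[0],b+v*t[1]; return (p+q)/2,np.linalg.norm(p-q)
BLUE=((105,120,50),(125,255,255)); BRASS=((18,120,90),(32,255,255))
E
python3 - <<'E'
from rig import manip
from h import *
C={n:manip.camera(n) for n in("scene","top")}
t=C["top"];s=C["scene"];T=t["cam_to_world"]
bt,_=blob(t["image"],*BLUE,box=(200,180,300,310)); bs,_=blob(s["image"],*BLUE,box=(230,250,380,350))
print(bt,bs)
print("tri",cross(ray(t,T,bt[0]),ray(s,s["cam_to_world"],bs[0])))
b=plane(*ray(t,T,bt[0]),.085);print("blue",b)
h,_=blob(t["image"],*BRASS,box=(235,215,290,270));print(h)
g=plane(*ray(t,T,h[0]),.085);d=(g-b)[:2];print("brass",g,np.degrees(np.arctan2(d[1],d[0])),np.linalg.norm(d))
bx=cv2.boxPoints(bt);q=np.array([plane(*ray(t,T,p),.085) for p in bx]);print(q)
for i in(0,1):
    e=q[i+1]-q[i];print(np.linalg.norm(e),np.degrees(np.arctan2(e[1],e[0])))
rt,_=blob(t["image"],(0,150,60),(8,255,255),box=(310,180,370,260));print("red",plane(*ray(t,T,rt[0]),.085))
E
```

```text
((261.23602294921875, 278.04803466796875), (22.718454360961914, 17.62021827697754), 79.69515228271484) ((317.6401062011719, 301.923583984375), (33.57779312133789, 25.112802505493164), 16.389541625976562)
tri (array([ 0.4071, -0.1923,  0.0848]), np.float64(0.0006762568004221843))
blue [ 0.4074 -0.1922  0.085 ]
((255.5, 253.5), (23.0, 17.0), 90.0)
brass [ 0.4534 -0.1812  0.085 ] 13.427245112998424 0.04731250738245997
[[ 0.4254 -0.1721  0.085 ]
 [ 0.431  -0.2045  0.085 ]
 [ 0.3894 -0.2122  0.085 ]
 [ 0.3839 -0.18    0.085 ]]
0.032855818160625674 -80.28635794051256
0.042304605842487825 -169.5625396513602
red [ 0.4827 -0.3306  0.085 ]
```

Both views agree: the blue sleeve is at (0.407, -0.192, 0.085), and its axis is at about 10–13°. Next I go above it and take one close look.

```bash
cat >> h.py <<'E'
from scipy.spatial.transform import Rotation as Ro
def down(a,s=1): # tool x along s*(stand x), z down
    x=s*np.array([np.cos(a),np.sin(a),0]);z=np.array([0,0,-1.]);return Ro.from_matrix(np.c_[x,np.cross(z,x),z]).as_rotvec()
E
python3 - <<'E'
from rig import manip
from h import *
a=np.radians(11.5);best=None
for s in(1,-1):
    q=manip.solve_ik([.40,-.193,.20],down(a,s));print(s,q)
    if q is not None and (best is None or abs(q[5])<abs(best[1][5])):best=(s,q)
s=best[0]
manip.move_to([.40,-.193,.20],down(a,s))
p=manip.get_position();R=Ro.from_rotvec(manip.get_ee_rot()).as_matrix()
c=manip.camera("wrist");cv2.imwrite("pics/w1.png",c["image"][:,:,::-1])
T=np.eye(4);T[:3,:3]=R;T[:3,3]=p;T=T@c["mount"]
print("s",s,p,manip.get_time(),c["mount"])
np.savez("w1.npz",T=T,fx=c["fx"],fy=c["fy"],cx=c["cx"],cy=c["cy"],s=s)
b,st=blob(c["image"],*BLUE);print(b,st,plane(*ray(c,T,b[0]),.085))
q=np.array([plane(*ray(c,T,x),.085) for x in cv2.boxPoints(b)])
for i in(0,1):
    e=q[i+1]-q[i];print(np.linalg.norm(e),np.degrees(np.arctan2(e[1],e[0])))
E
```

```text
1 [-0.4763  0.2393  2.0593 -0.      0.843   0.8937]
-1 [-0.4763  0.2393  2.0593 -0.      0.843  -2.2479]
s 1 [ 0.4004 -0.1926  0.2   ] 2.95 [[ 0.0002 -0.9526 -0.3043  0.0772]
 [ 1.      0.0003 -0.0002 -0.0011]
 [ 0.0002 -0.3043  0.9526 -0.1215]
 [ 0.      0.      0.      1.    ]]
((313.9999694824219, 207.5), (55.99999237060547, 24.999996185302734), 0.0) [ 286  195   57   26 1029] [ 0.419  -0.1878  0.085 ]
0.016326870617846743 10.308095346851248
0.03523566241276128 -78.4241513390027
```

View pics/w1.png

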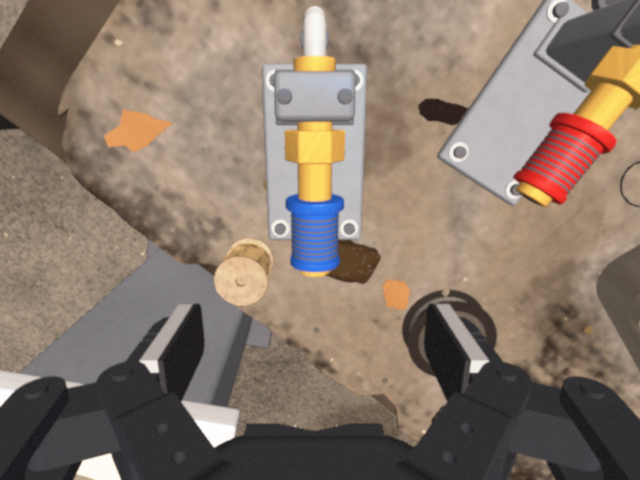

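The blue coupler stands upright in the wrist image: sleeve centred on column 315, rear rim edge at row 195, mouth end at about row 270, hexagon at row 145. So 11.5° is right. The mask caught only part of the sleeve, so I take the centre from the edges and check it against the triangulation.

```bash
python3 - <<'E'
from h import *
c=np.load("w1.npz");T=c["T"];u=np.array([np.cos(np.radians(11.5)),np.sin(np.radians(11.5))]);v=np.array([-u[1],u[0]])
def st(p):return p[:2]@u,p[:2]@v
print("tri (along,lat)",st(np.array([.4071,-.1923])))
r=plane(*ray(c,T,(315,195)),.1035);m=plane(*ray(c,T,(315,262)),.1015)
print("rear->centre",st(r)[0]-.022,st(r)[1],"mouth~",st(m)[0]+.022-0.006)
for p in((272,80),(357,80),(280,229),(349,229)):print("screw",st(plane(*ray(c,T,p),.012)))
for p in((315,145),(315,232)):print(st(plane(*ray(c,T,p),.085)))
E
```

```text
tri (along,lat) (np.float64(0.3605888934627127), np.float64(-0.2696022067998265))
rear->centre 0.36314685284374715 -0.2681679964245077 mouth~ 0.35857079587125135
screw (np.float64(0.45391342310394284), np.float64(-0.23588315147394595))
screw (np.float64(0.45399459577333756), np.float64(-0.2999144419751214))
screw (np.float64(0.33657267820543973), np.float64(-0.23890818599272337))
screw (np.float64(0.3366511043016916), np.float64(-0.29732816332975853))
(np.float64(0.41199294086641075), np.float64(-0.26816053996945655))
(np.float64(0.3568520613492606), np.float64(-0.2682855126844552))
```

```bash
python3 - <<'E'
from rig import manip
from h import *
a=np.radians(11.5);u=np.array([np.cos(a),np.sin(a),0]);v=np.array([-u[1],u[0],0])
g=.3605*u-.2683*v+[0,0,.088];o=down(a)
manip.command_gripper(.062)
manip.servo_line(g+[0,0,.06],o,.15)
manip.servo_line(g,o,.1)
print("force",manip.get_contact_force(),manip.get_position()-g)
manip.command_gripper(.0,60)
w=manip.get_width();print("w",w,manip.get_grip_force(),manip.get_contact_force()@u,manip.get_time())
p0=manip.get_position()
if .026<w<.034:
    for d in(.014,.017,.019,.021,.023):
        manip.servo_line(p0+d*u,o,.03 if d<.015 else .02)
        f=-manip.get_contact_force()@u
        print(d,(manip.get_position()-p0)@u,f,manip.get_width())
        if f>22 and d>=.017:break
print(manip.get_time())
c=manip.camera("wrist");cv2.imwrite("pics/w2.png",c["image"][:,:,::-1])
E
```

```text
force [ 0.1043 -0.0027 -0.0832] [ 0.0003 -0.0002  0.0005]
w 0.028406806216321388 58.603357672691345 -2.6124764862241023 4.9667
0.014 0.01305636022243724 6.1734520412159934 0.02818703180099851
0.017 0.015920282582646234 5.4692278843651145 0.028211213462637892
0.019 0.017818454942219224 6.418055467743096 0.0279423807655297
0.021 0.0181647386821095 14.765363876224367 0.02842381090566583
0.023 0.018313717332534344 23.438758056078456 0.028411457523044255
6.65
```

View pics/w2.png

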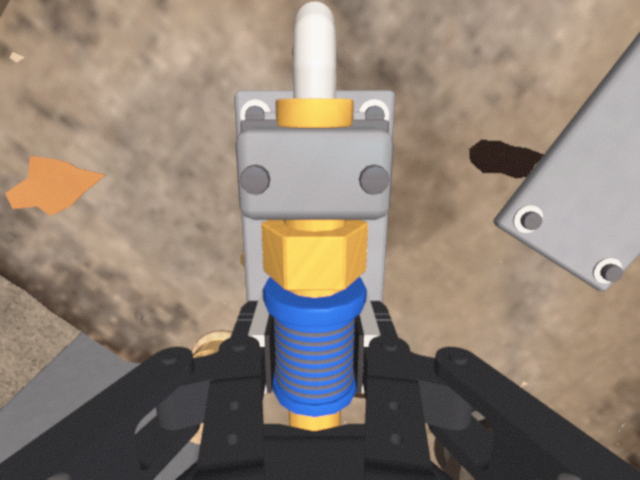

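The sleeve is at its stop: the force rose to 23 N at 18.3 mm, and the picture shows the rear rim at (315,295) close to the hexagon, with the pads still on the middle. Now I hold, then let go by opening only, and back off straight up.

```bash
python3 - <<'E'
from rig import manip
from h import *
manip.hold(1.0);print("held",-manip.get_contact_force()[0],manip.get_width())
manip.command_gripper(.075)
manip.hold(.5);print(manip.get_width(),manip.get_contact_force(),manip.get_time())
p=manip.get_position();manip.servo_line(p+[0,0,.11],None,.12)
u=np.array([np.cos(np.radians(11.5)),np.sin(np.radians(11.5)),0])
p=manip.get_position();manip.servo_line(p-.04*u,None,.12)
p=manip.get_position();R=Ro.from_rotvec(manip.get_ee_rot()).as_matrix()
c=manip.camera("wrist");T=np.eye(4);T[:3,:3]=R;T[:3,3]=p;T=T@c["mount"]
cv2.imwrite("pics/w3.png",c["image"][:,:,::-1]);b,s=blob(c["image"],*BLUE)
print(s,"rear edge->centre along",plane(*ray(c,T,(s[0]+s[2]/2,s[1])),.1035)@u-.022,manip.get_contact_force(),manip.get_time())
E
```

```text
held 20.40679903804472 0.02843987963157889
0.07493406214718279 [ 0.2434  0.2932 -0.134 ] 8.7167
[ 285  179   58   25 1040] rear edge->centre along 0.36235160317271636 [ 0.602  -0.5458 -0.375 ] 10.3167
```

View pics/w3.png

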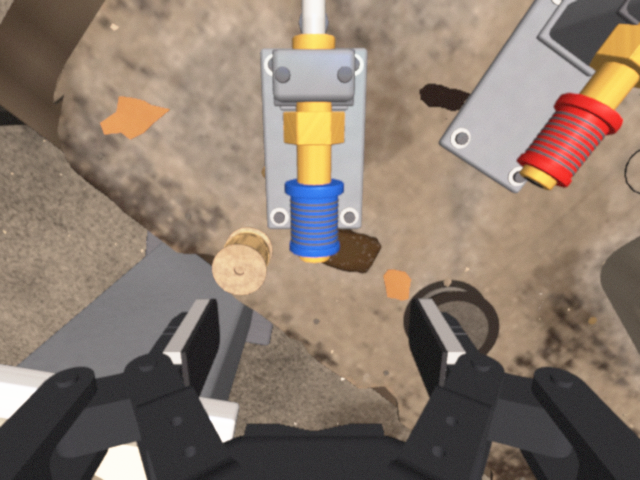

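The blue sleeve is home again: its rear edge is at row 179, which puts its centre at 0.362 against 0.363 before. The red one looks unmoved and the gripper is clear.

```bash
python3 -c "
from rig import manip
print(manip.sign_off())"
```

```text
the job is handed in; nothing more can be done
None
```

I pulled the blue sleeve fully back to its stop, held it about 1 s and let go; it sprang fully home on its own, the red sleeve was left alone, and the job was handed in at about 10.3 s.

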